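# Sweep the moulding offcuts off the sanding table into the scrap box

## Robot

A 6-joint arm with a two-finger parallel gripper is mounted at the origin on the work surface. World frame = base frame: x ahead of the robot, y to its left, z up, the work surface at z = 0. Lengths are in mm, angles in rad, forces in N, time in s.
With the tool pointing down it reaches from about 275 to 750 mm from the base axis. Payload 10.2 kg.
Tool frame: the origin (TCP) lies at the very end of the fingers, on their centre line; the grasp point (between the pads) lies 19 mm behind it; x points along the fingers, y is the direction in which the jaws open and shut, and the axes are right-handed (so a half turn about x gives the same grasp; the last joint's range is limited). The gripper opens to 85 mm and grips with 20 to 120 N. Pads are 22 mm wide; open, the fingers measure 114 mm over their backs; the gripper's body (76 mm by 85 mm) begins 54 mm behind the grasp point. The pads swing forward as they close: fully open they stand 13 mm farther back than shut.
Start: joints at [-1.571, 0.313, 1.498, -0, 1.331, -0.223], TCP at [115.991, -512.032, 231.294] pointing down, gripper open.
Joint ranges: [-2.94, 2.94], [-0.97, 2.17], [0.19, 2.56], [-1.23, 4.37], [0.02, 3.11], [-2.88, 2.88]. Speed limits (rad/s): [2.39, 2.39, 3.01, 3.14, 3.14, 3.14].

## Interface

Orientations are given as a unit quaternion [w, x, y, z].
In Python, from rig import ctrl, viewer, order gives the robot as it stands. The module is installed in compiled form; this text tells all that it offers.
- The arm moves only by the tool carry_out, never from a script. Its argument "deltas" is a list of rows, each a list of 7 numbers: the gripper command: -1 is fully open, 1 is shut, values between are in proportion, then the shift along the tool's x, y, z in mm, then the turn, a rotation vector about the tool's x, y, z in degrees. A call has exactly 5 rows; each row is the pose to reach, as a shift and turn from the pose commanded when the call began, along the tool's axes at that moment; what a row does not reach only later rows make up. A row lasts 1/8 s, in which the tool goes at most 62.5 mm and 10.7 degrees, less where a joint would pass 70% of its speed; a pose out of reach is approached as far as the arm can. A call with a gripper value outside its range is refused whole. The fingers move at their own pace and stop on an object; "newtons" is the grip in N (left out, the last holds). Time passes only in rows, so rows that repeat a pose let the fingers close, or fill a call up. It gives the time, the measured TCP pose, the force and the opening at its end, in the units of the state.
- ctrl.sense(): the state, without advancing time (a new reading comes with each control period).
- viewer.capture(name): name is "scene" or "top" or "wrist"; returns the picture (420x560x3 uint8, red, green, blue); there is no depth.
- viewer.calibration(name): a dict with "fx", "fy", "cx", "cy" (pixels), "xyz" and "attitude" of the camera in the world; the wrist camera has in their place "T_tool_cam" (4x4, takes a point from camera to tool coordinates, whose origin is the TCP and whose axes are the tool frame's). Camera axes: x right, y down, z forward; pixel columns grow to the right and rows downward; lengths in mm; the calibration is good to about 2 mm. The wrist camera is an equidistant fisheye: a pixel r from the principal point sees the ray r / f radians off the axis. A picture is of the moment at which its call begins: read the wrist's pose just before it. calibration takes no time and is no camera call.
- order.finish_job(): hands the job in, once; it reports no verdict.
The state is a dict: "time_s": time; "joints": joint angles; "dq": joint speeds; "tau": joint torques, N m; "eef_pos": TCP position; "ee_rot": TCP orientation; "force": force on the tool from outside, world axes, zero at the start; "wrist_torque": the same for the moment, N m; "grip_width": opening from 0.0 (shut) to 1.0 (fully open).
Only numpy, scipy, OpenCV 4.12 (cv2) and the standard library are available. Lean on these libraries where they do the work, as an engineer would, in place of code of your own. Each camera call takes 0.05 s, during which the arm holds its last target. There are 200 camera calls.

## Task

Clear the downdraft sanding table for the next job: using the fingers like a broom, sweep the three brown moulding offcuts along its top and over the edge into the black scrap box standing against one end, not into the blue knob crate at the other. Only push them, never grip them, pick them up or carry them, and leave the filler tin, wax pot, wooden knob, sanding block and everything on the bench where they stand.

Things in the scene. Friction and masses are not known exactly. Their poses are not given: they have to be found in the camera images.
- downdraft: Benchtop downdraft sanding table, fixed: a grey box 400 mm (its x) by 460 mm (its y) by 100 mm high with a flat, lipless top of perforated grey sheet; the ends at its y = +230 and -230 mm are open edges that parts can be pushed over. Its +x side faces away from the robot, where a grey hose leaves. Origin: centre of its underside, on the bench; top surface at z = 100 mm.
- scrap_box: Black plastic scrap box, fixed, open on top, with a few pale wood scraps in the bottom: 300 mm (its x) by 180 mm (its y) by 85 mm high, walls 5 mm. It stands along one end of the sanding table (left or right varies), centred on that end with a 5 mm gap, its axes parallel to the table's, its rim 15 mm lower than the table top. Origin: centre of its underside.
- knob_crate: Blue plastic crate of the same size as the scrap box, fixed, holding finished dark wooden knobs; it stands at the other end of the sanding table in the same way. Nothing belongs in it but knobs. Origin: centre of its underside.
- offcut1: Oiled-brown moulding offcut 50 x 34 mm in plan and 20 mm high, about 20 g, lying flat on the sanding table. Its lower 10 mm is the full 50 x 34 mm; above that a step covers only the -y part of the width (19 mm wide), with a small bead beside it. Origin: centre of its underside; x along its length, y across, z up. Pushed behind its middle it slides, turns a side flush to the finger and sticks with it; pushed off its middle it swings round and slips past.
- offcut2: Oiled-brown moulding offcut 44 x 34 mm in plan and 20 mm high, about 20 g, lying flat on the sanding table. Its lower 10 mm is the full 44 x 34 mm; above that a step covers only the -y part of the width (19 mm wide), with a small bead beside it. Origin: centre of its underside; x along its length, y across, z up. Pushed behind its middle it slides, turns a side flush to the finger and sticks with it; pushed off its middle it swings round and slips past.
- offcut3: Oiled-brown moulding offcut 52 x 34 mm in plan and 20 mm high, about 20 g, lying flat on the sanding table. Its lower 10 mm is the full 52 x 34 mm; above that a step covers only the -y part of the width (19 mm wide), with a small bead beside it. Origin: centre of its underside; x along its length, y across, z up. Pushed behind its middle it slides, turns a side flush to the finger and sticks with it; pushed off its middle it swings round and slips past.
- filler_tin: Yellow wood-filler tin with a steel lid, 60 mm diameter, 38 mm high, standing on the sanding table, to be left alone. Origin: centre of its underside.
- knob: Finished dark wooden knob, 36 mm diameter, 34 mm high, standing on its 22 mm foot on the sanding table, to be left alone. Origin: centre of its underside.
- wax_pot: Small amber pot with a black lid, 46 mm diameter, 31 mm high, standing on the sanding table, to be left alone. Origin: centre of its underside.
- sanding_block: Cork sanding block 60 mm (x) by 105 mm (y) by 30 mm high with red sandpaper underneath, lying near the far edge of the sanding table, to be left alone. Origin: centre of its underside.
- sander: Orange random-orbit sander standing on its 125 mm black pad, 146 mm high, on the bench to the right, to be left alone. Origin: centre of its underside.
- glue_bottle: Yellow glue bottle, 60 mm diameter, 170 mm high, on the bench to the left, to be left alone. Origin: centre of its underside.

How it is judged:
By the outcome, as a careful person would: the job done as asked, in the order asked, and still so for the second after the job is handed in, with the robot touching nothing.
It also fails if it takes over 67 s, if anything falls off the work surface, if the arm or the gripper's body presses on something with over 40 N, if the wrist force passes 120 N, or if a joint passes its speed limit or range.

## Working session

There is one attempt and no reset: what is moved stays moved. The work goes in short steps, Python scripts to look and compute and a tool call to move; the robot and the scene stay as the last step left them, time stands still between calls to the robot, and variables do not carry over. Pictures are saved under pics/ and viewed, about 8 in all and at most 12, crops included, and the job is handed in when it is done.

Besides the shell and the picture viewer there is one more tool, called by a JSON object that holds its "api" and its "payload", one argument or row to a line. carry_out: Moves the arm, as the interface text tells. Its arguments: {"type":"object","properties":{"deltas":{"type":"array"},"newtons":{"type":"number"}},"required":["deltas"]}

```bash
mkdir -p pics
python3 - <<'E'
from rig import ctrl, viewer
import cv2
s=ctrl.sense();print(s)
for n in("top","scene"):
    im=viewer.capture(n);cv2.imwrite(f"pics/{n}0.png",im[:,:,::-1]);print(n,viewer.calibration(n))
print(viewer.calibration("wrist"))
E
```

```text
{'time_s': 0.0, 'joints': array([-1.57135650e+00,  3.13493269e-01,  1.49844566e+00,  9.53236036e-06,
        1.33098134e+00, -2.23382355e-01]), 'dq': array([ 0.00070437, -0.00039393,  0.00187519,  0.00140908, -0.00012271,
       -0.00011624]), 'tau': array([-1.74884726e-04, -4.12268651e+01, -2.59742117e+01, -1.91188278e-04,
        4.19568649e-03,  1.88821690e-05]), 'eef_pos': array([ 116.01570964, -511.7606092 ,  230.70970104]), 'ee_rot': array([ 0.07814977,  0.7027785 ,  0.07908193, -0.7026671 ]), 'force': array([-0.12529175, -0.15915019,  0.40959102]), 'wrist_torque': array([-0.03574245,  0.06472926,  0.00176539]), 'grip_width': 0.9985651570874604}
top {'fx': 512.7128198063123, 'fy': 512.7128198063123, 'cx': 276.14793355314634, 'cy': 213.52187728225329, 'xyz': array([ 378.11911887,  -21.45719604, 1938.330162  ]), 'attitude': array([-0.0426557 ,  0.71339438, -0.69844116,  0.03780078])}
scene {'fx': 528.225759662425, 'fy': 528.225759662425, 'cx': 281.5360526365561, 'cy': 204.44511388376708, 'xyz': array([1229.10202943,  539.74144564, 1472.46463028]), 'attitude': array([-0.11566296,  0.41127824,  0.8721132 , -0.23851805])}
{'fx': 325.19226210127806, 'fy': 325.19226210127806, 'cx': 281.60129755815, 'cy': 210.76664749778922, 'T_tool_cam': array([[-1.54625585e-04, -3.28671324e-01,  9.44444354e-01,
        -1.42089149e+02],
       [ 9.99999055e-01,  1.23903804e-03,  5.94912459e-04,
         9.47144986e-01],
       [-1.36573315e-03,  9.44443554e-01,  3.28670821e-01,
        -8.61238116e+01],
       [ 0.00000000e+00,  0.00000000e+00,  0.00000000e+00,
         1.00000000e+00]])}
```

View pics/top0.png

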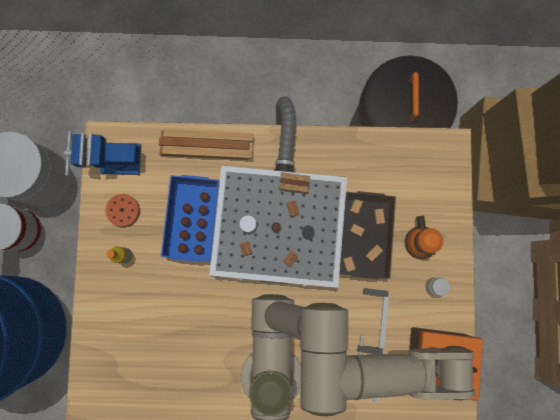

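View pics/scene0.png

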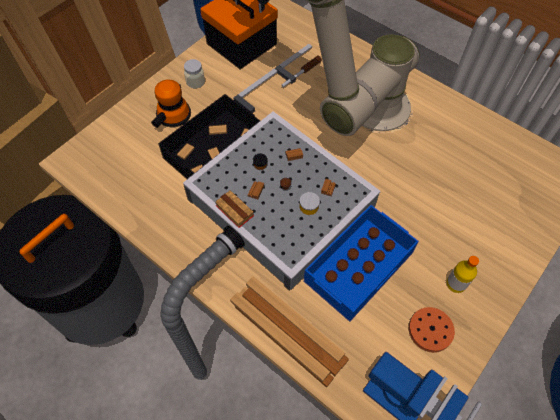

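The top view shows the black scrap box at the right (−y) end and the blue crate at the left. The offcuts are near (293,209), (246,249) and (290,259), the tin at (248,224), knob at (276,228), wax pot at (308,233) and sanding block at (294,183). Next I'll measure them.

```bash
cat > h.py <<'E'
import numpy as np, cv2
from scipy.spatial.transform import Rotation as R
from rig import ctrl, viewer, order
def rot(q): return R.from_quat([q[1],q[2],q[3],q[0]])
def ray(n,uv,z):
    c=viewer.calibration(n); uv=np.atleast_2d(np.array(uv,float))
    d=np.c_[(uv[:,0]-c['cx'])/c['fx'],(uv[:,1]-c['cy'])/c['fy'],np.ones(len(uv))]
    d=rot(c['attitude']).apply(d); o=c['xyz']
    return (o+d*((z-o[2])/d[:,2])[:,None])[:,:2]
def brown(im):
    h=cv2.cvtColor(im,cv2.COLOR_RGB2HSV)
    return cv2.inRange(h,(3,90,60),(18,255,255))
def offs(n,im,poly_z=110):
    k,_=cv2.findContours(brown(im),cv2.RETR_EXTERNAL,cv2.CHAIN_APPROX_NONE); out=[]
    for c in k:
        if cv2.contourArea(c)<30: continue
        p=ray(n,c[:,0,:],poly_z).astype(np.float32)
        r=cv2.minAreaRect(p); out.append((cv2.contourArea(c),np.round(c[:,0].mean(0)),np.round(r[0]),np.round(r[1]),round(r[2])))
    return out
E
python3 - <<'E'
from h import *
im=cv2.imread("pics/top0.png")[:,:,::-1].copy()
for o in offs("top",im):
    if 210<o[1][0]<350 and 165<o[1][1]<290: print(*o)
s=cv2.imread("pics/scene0.png")[:,:,::-1].copy()
print("scene")
for o in offs("scene",s):
    if 190<o[1][0]<380 and 110<o[1][1]<280: print(*o)
print("top corners px->z100",ray("top",[(221,168),(347,178),(338,287),(211,276)],100).round())
print("scene corners",ray("scene",[(272,114),(378,191),(291,268),(186,186)],100).round())
print("tin,knob,wax,block",ray("top",[(248,224)],138).round(),ray("top",[(276,228)],130).round(),ray("top",[(308,233)],131).round(),ray("top",[(294,183)],130).round())
print("scene ",ray("scene",[(309,202)],138).round(),ray("scene",[(286,183)],125).round(),ray("scene",[(260,158)],131).round(),ray("scene",[(234,208)],130).round())
c=cv2.resize(im[160:292,205:355],None,fx=5,fy=5,interpolation=cv2.INTER_CUBIC)
cv2.imwrite("pics/c0.png",c[:,:,::-1])
E
```

```text
92.5 [349. 264.] [ 413. -268.] [47. 29.] 19
97.5 [290. 259.] [428. -60.] [31. 48.] 57
84.5 [245. 248.] [460. 100.] [43. 29.] 20
98.5 [292. 208.] [607. -65.] [50. 30.] 19
405.0 [294. 182.] [701. -70.] [102.  60.] 83
79249.0 [329. 246.] [ 469. -168.] [1177. 1765.] 1
scene
65.5 [358. 277.] [646. 343.] [28. 25.] 35
64.0 [331. 276.] [688. 283.] [26. 28.] 85
61.0 [368. 266.] [599. 347.] [28. 25.] 11
64.0 [342. 264.] [642. 287.] [28. 26.] 10
60.5 [379. 255.] [552. 350.] [25. 27.] 40
63.0 [353. 254.] [595. 290.] [29. 26.] 35
59.0 [363. 243.] [547. 294.] [29. 26.] 19
55.5 [373. 232.] [500. 297.] [27. 26.] 11
689.0 [234. 208.] [698. -72.] [117.  68.] 83
161.0 [256. 190.] [606. -64.] [60. 34.] 18
146.0 [328. 187.] [459. 101.] [55. 36.] 21
64.5 [285. 182.] [529. -12.] [29. 31.] 40
38.0 [196. 168.] [ 665. -257.] [17. 38.] 72
140.0 [294. 154.] [428. -57.] [40. 52.] 53
74.0 [213. 152.] [ 587. -259.] [38. 32.] 64
139.5 [217. 129.] [ 511. -314.] [38. 59.] 45
111068.0 [271. 165.] [ 478. -314.] [1296. 2165.] 11
top corners px->z100 [[ 751.  198.]
 [ 723. -261.]
 [ 330. -232.]
 [ 359.  221.]]
scene corners [[ 340. -222.]
 [ 368.  225.]
 [ 738.  180.]
 [ 730. -242.]]
tin,knob,wax,block [[545.  92.]] [[533.  -7.]] [[ 518. -121.]] [[696. -68.]]
scene  [[553.  99.]] [[538.  -1.]] [[ 521. -120.]] [[706. -62.]]
```

View pics/c0.png

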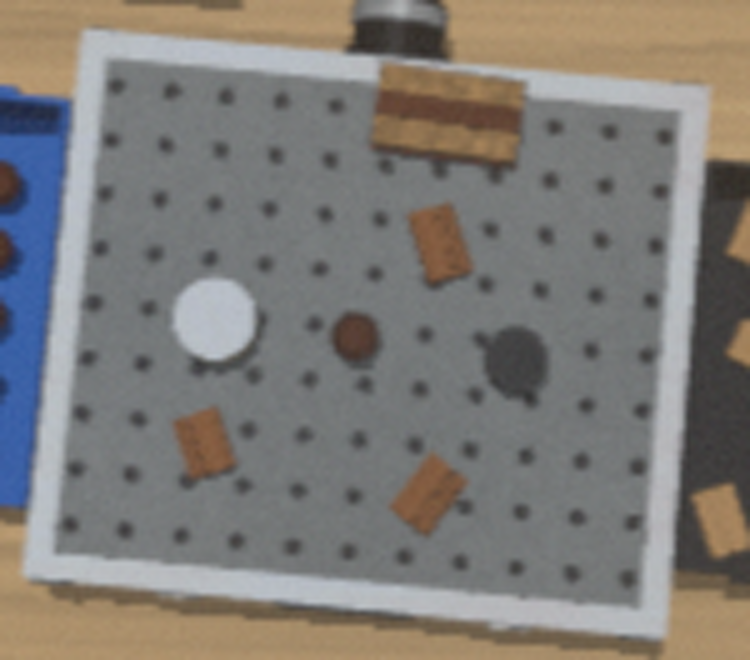

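The crop confirms three offcuts, with clear straight lanes toward the −y edge for all of them. World measurements:

| Item | x (mm) | y (mm) |
|---|---|---|
| Offcut A | 428 | −59 |
| Offcut B | 460 | 100 |
| Offcut C | 607 | −65 |
| Tin | 549 | 95 |
| Knob | 535 | −4 |
| Wax pot | 520 | −120 |

The table yaw is about −4°. Offcut lengths of 43, 48 and 50 mm agree with the given sizes.

I'll use the fingers part open, about 28 mm apart, as a flat broom.

```bash
cat >> h.py <<'E'
def go(*wps,yaw=None):
    "print tool-frame shift/turn (from present pose) for world waypoints; tool y along world angle yaw(deg)"
    s=ctrl.sense(); r=rot(s['ee_rot']); p=s['eef_pos']
    print("t",round(s['time_s'],2),"p",p.round(1),"toolaxes",r.as_matrix().T.round(2).tolist(),"F",s['force'].round(1),s['grip_width'].round(2))
    for w in wps:
        print(w,"->",r.inv().apply(np.array(w)-p).round(1))
    if yaw is not None:
        for a in (yaw,yaw+180):
            y=np.array([np.cos(np.radians(a)),np.sin(np.radians(a)),0]);x=np.array([0,0,-1.])
            T=R.from_matrix(np.c_[x,y,np.cross(x,y)])
            print("turn",a,(r.inv()*T).as_rotvec(degrees=True).round(1))
E
python3 - <<'E'
from h import *
go((424,-5,230),(424,-5,170),(424,-5,103),yaw=-4)
E
```

```text
Traceback (most recent call last):
  File "h.py", line 23, in go
    print("t",round(s['time_s'],2),"p",p.round(1),"toolaxes",r.as_matrix().T.round(2).tolist(),"F",s['force'].round(1),s['grip_width'].round(2))
                                                                                                                       ^^^^^^^^^^^^^^^^^^^^^
AttributeError: 'float' object has no attribute 'round'
```

```bash
sed -i "s/s\['grip_width'\].round(2)/round(s['grip_width'],2)/" h.py
python3 - <<'E'
from h import *
go((424,-5,230),(424,-5,170),(424,-5,103),yaw=-4)
E
```

```text
t 0.1 p [ 116.  -511.8  230.8] toolaxes [[-0.0, 0.0, -1.0], [0.22, -0.98, -0.0], [-0.98, -0.22, -0.0]] F [-0.2  0.1 -0.3] 1.0
(424, -5, 230) -> [   1.4 -426.2 -412.4]
(424, -5, 170) -> [  61.4 -426.1 -412.4]
(424, -5, 103) -> [ 128.4 -426.1 -412.4]
turn -4 [-73.2  -0.1   0. ]
turn 176 [1.068e+02 1.000e-01 1.000e-01]
```

{"api": "carry_out", "payload": {
  "deltas": [
    [0.35,0,-45,-43,-7.5,0,0],
    [0.35,0,-90,-87,-15,0,0],
    [0.35,0,-135,-131,-22.5,0,0],
    [0.35,0,-180,-174,-30,0,0],
    [0.35,0,-220,-213,-37.5,0,0]
  ]
}}

```text
time_s: 0.72
eef_pos: [275.7, -248.4, 231.2]
ee_rot: [0.302, 0.64, 0.302, -0.639]
force: [0.6, -0.1, -0.3]
grip_width: 0.328
```

Run:
```python
from h import *
go((424,-5,230),(424,-5,170),(424,-5,103),yaw=-4)
```

```text
t 0.72 p [ 275.7 -248.4  231.2] toolaxes [[0.0, 0.0, -1.0], [0.77, -0.64, 0.0], [-0.64, -0.77, -0.0]] F [ 0.6 -0.1 -0.3] 0.33
(424, -5, 230) -> [   1.3  -40.4 -282.2]
(424, -5, 170) -> [  61.3  -40.4 -282.1]
(424, -5, 103) -> [ 128.3  -40.4 -282.1]
turn -4 [-35.5  -0.   -0. ]
turn 176 [144.5  -0.    0. ]
```

{"api": "carry_out", "payload": {
  "deltas": [
    [0.35,0,-8,-56,-7,0,0],
    [0.35,0,-16,-113,-14,0,0],
    [0.35,0,-24,-169,-21,0,0],
    [0.35,0,-32,-226,-28,0,0],
    [0.35,30,-40,-282,-35.5,0,0]
  ]
}}

```text
time_s: 1.35
eef_pos: [425.6, -7.5, 202.9]
ee_rot: [0.484, 0.518, 0.481, -0.516]
force: [0.5, -1.0, -0.1]
grip_width: 0.325
```

Run:
```python
from h import *
go((424,-5,103),(424,-40,103),(428,-100,103),(440,-290,103),yaw=-4)
```

```text
t 1.35 p [425.6  -7.5 202.9] toolaxes [[0.0, -0.0, -1.0], [1.0, -0.07, 0.0], [-0.07, -1.0, 0.0]] F [ 0.5 -1.  -0.1] 0.32
(424, -5, 103) -> [99.9 -2.2 -2.5]
(424, -40, 103) -> [100.    0.2  32.4]
(428, -100, 103) -> [100.1   8.4  92. ]
(440, -290, 103) -> [100.4  33.5 280.7]
turn -4 [ 0.   0.1 -0.2]
turn 176 [-1.8e+02  4.0e-01  1.0e-01]
```

{"api": "carry_out", "payload": {
  "deltas": [
    [0.35,30,-1,-2,0,0,0],
    [0.35,60,-2,-3,0,0,0],
    [0.35,85,-2,-3,0,0,0],
    [0.35,98,-2,-3,0,0,0],
    [0.35,98,-2,-3,0,0,0]
  ]
}}

```text
time_s: 1.98
eef_pos: [421.9, -6.0, 103.7]
ee_rot: [-0.481, -0.518, -0.482, 0.518]
force: [0.0, -0.8, 0.2]
grip_width: 0.324
```

Run:
```python
from h import *
go((424,-40,103),(428,-100,103),(440,-290,103),yaw=-4)
im=viewer.capture("wrist");cv2.imwrite("pics/w1.png",im[:,:,::-1])
```

```text
t 1.98 p [421.9  -6.  103.7] toolaxes [[-0.0, 0.0, -1.0], [1.0, -0.07, -0.0], [-0.07, -1.0, -0.0]] F [ 0.  -0.8  0.2] 0.32
(424, -40, 103) -> [ 0.7  4.6 33.8]
(428, -100, 103) -> [ 0.7 13.  93.3]
(440, -290, 103) -> [  0.6  39.1 281.9]
turn -4 [-0.2 -0.   0.1]
turn 176 [1.798e+02 1.000e-01 0.000e+00]
```

View pics/w1.png

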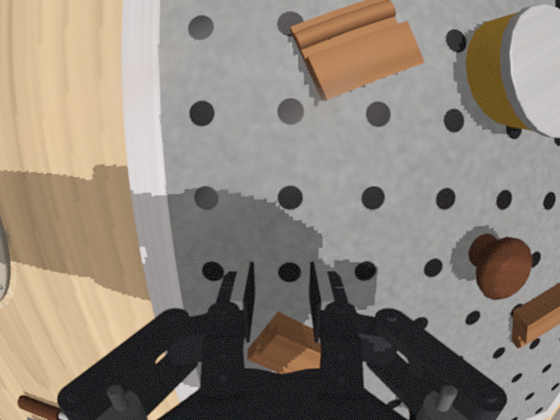

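The wrist view shows both fingertips just over the sheet, with offcut A centred ahead of them at about (285,340), and the knob and tin well clear. I'm starting the sweep.

{"api": "carry_out", "payload": {
  "deltas": [
    [0.35,0,2,10,0,0,0],
    [0.35,0,3,22,0,0,0],
    [0.35,0,4,34,0,0,0],
    [0.35,0,6,46,0,0,0],
    [0.35,0,8,60,0,0,0]
  ]
}}

```text
time_s: 2.65
eef_pos: [425.8, -67.4, 104.1]
ee_rot: [0.481, 0.518, 0.481, -0.518]
force: [0.1, -0.3, 0.5]
grip_width: 0.327
```

Run:
```python
from h import *
go((440,-290,103),yaw=-4)
im=viewer.capture("top");cv2.imwrite("pics/t1.png",im[:,:,::-1])
for o in offs("top",im):
    if 210<o[1][0]<350 and 165<o[1][1]<290: print(*o)
im=viewer.capture("wrist");cv2.imwrite("pics/w2.png",im[:,:,::-1])
```

```text
t 2.65 p [425.8 -67.4 104.1] toolaxes [[0.0, -0.0, -1.0], [1.0, -0.07, 0.0], [-0.07, -1.0, 0.0]] F [ 0.1 -0.3  0.5] 0.33
(440, -290, 103) -> [  1.1  30.6 220.9]
turn -4 [-0.2  0.  -0. ]
turn 176 [179.8  -0.   -0. ]
94.5 [349. 264.] [ 413. -268.] [47. 29.] 19
85.0 [245. 248.] [460. 101.] [43. 30.] 20
98.0 [292. 208.] [608. -64.] [51. 30.] 19
405.5 [294. 183.] [700. -70.] [102.  61.] 83
87946.5 [314. 238.] [ 473. -168.] [1184. 1765.] 1
```

View pics/w2.png

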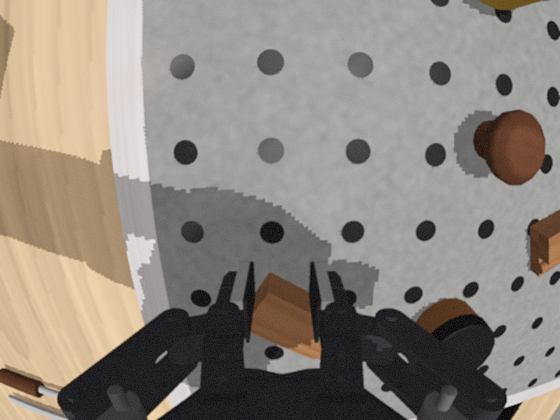

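Offcut A's corner has seated between the fingertips, so there is a contact either side of its middle. That is a stable push, and I'll keep sweeping it.

{"api": "carry_out", "payload": {
  "deltas": [
    [0.35,0,2,22,0,0,0],
    [0.35,0,5,45,0,0,0],
    [0.35,0,8,68,0,0,0],
    [0.35,0,11,91,0,0,0],
    [0.35,0,14,114,0,0,0]
  ]
}}

```text
time_s: 3.38
eef_pos: [431.2, -181.7, 104.0]
ee_rot: [0.481, 0.518, 0.481, -0.518]
force: [0.1, 0.6, 0.4]
grip_width: 0.327
```

Run:
```python
from h import *
go((440,-300,103),yaw=-4)
im=viewer.capture("wrist");cv2.imwrite("pics/w3.png",im[:,:,::-1])
```

```text
t 3.38 p [ 431.2 -181.7  104. ] toolaxes [[-0.0, 0.0, -1.0], [1.0, -0.07, -0.0], [-0.07, -1.0, -0.0]] F [0.1 0.6 0.4] 0.33
(440, -300, 103) -> [  0.9  17.5 117.3]
turn -4 [-0.2 -0.   0. ]
turn 176 [179.8   0.    0. ]
```

View pics/w3.png

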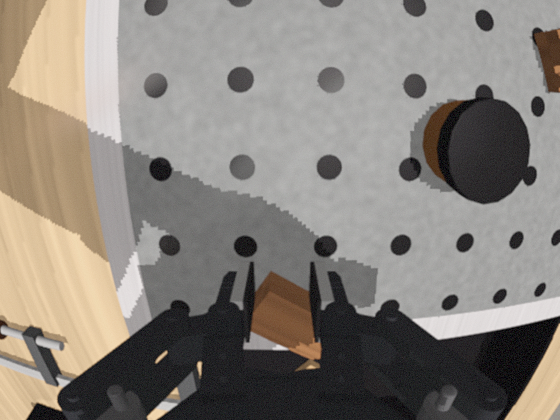

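The offcut is held in the same place, at about (285,310), just short of the edge. I'll push it over and then rise.

{"api": "carry_out", "payload": {
  "deltas": [
    [0.35,0,4,26,0,0,0],
    [0.35,0,7,52,0,0,0],
    [0.35,0,11,78,0,0,0],
    [0.35,0,15,104,0,0,0],
    [0.35,0,18,122,0,0,0]
  ]
}}

```text
time_s: 4.05
eef_pos: [440.2, -304.8, 103.9]
ee_rot: [0.481, 0.518, 0.481, -0.518]
force: [-0.1, 0.5, 0.3]
grip_width: 0.324
```

{"api": "carry_out", "payload": {
  "deltas": [
    [0.35,0,0,2,0,0,0],
    [0.35,-50,0,2,0,0,0],
    [0.35,-100,0,2,0,0,0],
    [0.35,-100,50,-40,0,0,0],
    [0.35,-100,100,-90,0,0,0]
  ]
}}

```text
time_s: 4.68
eef_pos: [539.2, -227.4, 204.7]
ee_rot: [0.481, 0.519, 0.481, -0.518]
force: [0.1, -0.9, 0.2]
grip_width: 0.324
```

Run:
```python
from h import *
go((607,-12,203),(607,-12,103),yaw=-4)
im=viewer.capture("wrist");cv2.imwrite("pics/w4.png",im[:,:,::-1])
```

```text
t 4.67 p [ 539.2 -227.4  204.7] toolaxes [[0.0, -0.0, -1.0], [1.0, -0.07, 0.0], [-0.07, -1.0, 0.0]] F [ 0.1 -0.9  0.2] 0.32
(607, -12, 203) -> [   1.6   51.4 -219.8]
(607, -12, 103) -> [ 101.6   51.4 -219.9]
turn -4 [-0.3  0.  -0.1]
turn 176 [ 1.797e+02 -1.000e-01 -0.000e+00]
```

View pics/w4.png

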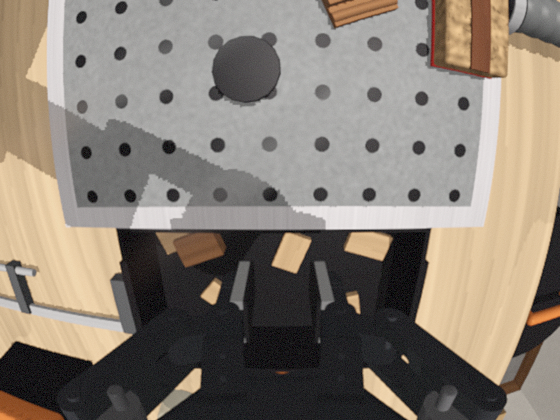

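Offcut A lies in the scrap box at about (200,248), and the table edge is clear. Next is offcut C. I'll align the fingers with its back side at about 19° and use a narrower gap.

Run:
```python
from h import *
go((592,-20,203),(592,-20,103),yaw=18)
```

```text
t 4.72 p [ 543.3 -221.6  204.1] toolaxes [[0.0, 0.0, -1.0], [1.0, -0.07, 0.0], [-0.07, -1.0, -0.0]] F [ 1.9  6.1 -1. ] 0.32
(592, -20, 203) -> [   1.6   34.6 -204.5]
(592, -20, 103) -> [ 101.6   34.4 -204.3]
turn 18 [-22.   -0.1  -0.1]
turn 198 [158.   -0.2   0.2]
```

{"api": "carry_out", "payload": {
  "deltas": [
    [0.6,0,8,-50,-5,0,0],
    [0.6,0,16,-100,-11,0,0],
    [0.6,0,24,-150,-17,0,0],
    [0.6,0,32,-201,-22,0,0],
    [0.6,40,32,-201,-22,0,0]
  ]
}}

```text
time_s: 5.35
eef_pos: [586.2, -27.0, 165.9]
ee_rot: [0.574, 0.416, 0.571, -0.414]
force: [-0.1, -1.0, -0.5]
grip_width: 0.202
```

{"api": "carry_out", "payload": {
  "deltas": [
    [0.6,30,0,0,0,0,0],
    [0.6,50,0,0,0,0,0],
    [0.6,58,0,0,0,0,0],
    [0.6,60,0,0,0,0,0],
    [0.6,60,0,0,0,0,0]
  ]
}}

```text
time_s: 5.98
eef_pos: [585.2, -30.8, 104.8]
ee_rot: [0.572, 0.417, 0.571, -0.417]
force: [-0.3, 0.6, 0.2]
grip_width: 0.201
```

Run:
```python
from h import *
go((602,-50,103),(605,-80,103),(606,-140,103),yaw=-4)
im=viewer.capture("wrist");cv2.imwrite("pics/w5.png",im[:,:,::-1])
```

```text
t 5.97 p [585.2 -30.8 104.8] toolaxes [[0.0, -0.0, -1.0], [0.95, 0.31, 0.0], [0.31, -0.95, 0.0]] F [-0.3  0.6  0.2] 0.2
(602, -50, 103) -> [ 1.8 10.1 23.4]
(605, -80, 103) -> [ 1.8  3.8 52.9]
(606, -140, 103) -> [  1.8 -13.5 110.4]
turn -4 [21.8  0.  -0.1]
turn 176 [-1.582e+02  1.000e-01  0.000e+00]
```

View pics/w5.png

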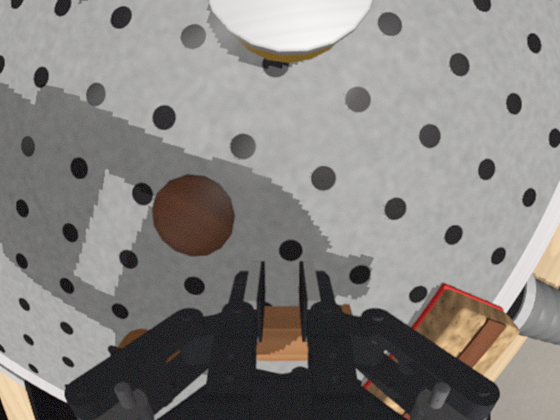

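The fingers are parallel to C's back side, but C sits about 10 mm to tool +y (pixels 257–352 against a finger middle at 282). My computed offset also gives 10 mm. I'll correct that and push, turning back gradually.

{"api": "carry_out", "payload": {
  "deltas": [
    [0.6,1,10,0,0,0,0],
    [0.6,1,10,8,0,0,0],
    [0.6,1,10,20,1,0,0],
    [0.6,1,10,34,3,0,0],
    [0.6,1,9,48,6,0,0]
  ]
}}

```text
time_s: 6.65
eef_pos: [608.4, -75.1, 103.0]
ee_rot: [0.548, 0.447, 0.548, -0.447]
force: [-1.2, 1.4, -0.6]
grip_width: 0.201
```

{"api": "carry_out", "payload": {
  "deltas": [
    [0.6,0,-1,16,3,0,0],
    [0.6,0,-3,32,6,0,0],
    [0.6,0,-6,48,9,0,0],
    [0.6,0,-10,64,12,0,0],
    [0.6,0,-14,80,15,0,0]
  ]
}}

```text
time_s: 7.28
eef_pos: [610.6, -156.1, 103.0]
ee_rot: [-0.485, -0.515, -0.485, 0.515]
force: [-0.6, -0.6, -0.4]
grip_width: 0.197
```

Run:
```python
from h import *
go((602,-200,103),(600,-310,103),yaw=-4)
im=viewer.capture("wrist");cv2.imwrite("pics/w6.png",im[:,:,::-1])
```

```text
t 7.28 p [ 610.6 -156.1  103. ] toolaxes [[-0.0, 0.0, -1.0], [1.0, -0.06, -0.0], [-0.06, -1.0, -0.0]] F [-0.6 -0.6 -0.4] 0.2
(602, -200, 103) -> [-0.  -5.9 44.3]
(600, -310, 103) -> [ -0.   -1.3 154.3]
turn -4 [ 0.6 -0.   0. ]
turn 176 [-179.4   -0.    -0. ]
```

View pics/w6.png

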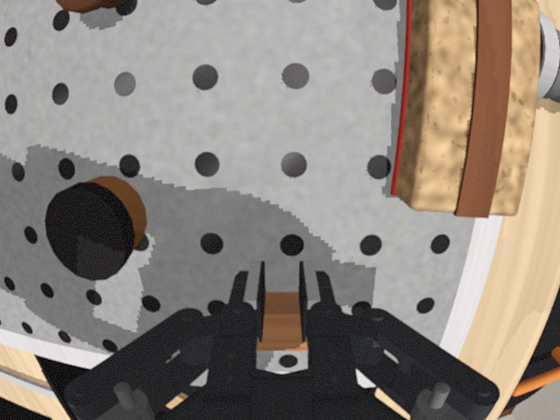

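C is flush and centred ahead of the fingers at about (282,320). I'll push it over the edge.

{"api": "carry_out", "payload": {
  "deltas": [
    [0.6,0,-2,22,0,0,0],
    [0.6,0,-3,44,0,0,0],
    [0.6,0,-4,66,0,0,0],
    [0.6,0,-4,88,0,0,0],
    [0.6,0,-4,110,0,0,0]
  ]
}}

```text
time_s: 7.95
eef_pos: [600.4, -266.2, 103.0]
ee_rot: [-0.486, -0.514, -0.486, 0.514]
force: [0.6, -0.1, 0.0]
grip_width: 0.2
```

{"api": "carry_out", "payload": {
  "deltas": [
    [0.6,0,0,22,0,0,0],
    [0.6,0,0,44,0,0,0],
    [0.6,0,0,44,0,0,0],
    [0.6,-50,0,44,0,0,0],
    [0.6,-100,-20,0,0,0,0]
  ]
}}

```text
time_s: 8.57
eef_pos: [582.4, -268.6, 198.7]
ee_rot: [0.485, 0.514, 0.485, -0.514]
force: [0.3, 0.7, 1.6]
grip_width: 0.203
```

{"api": "carry_out", "payload": {
  "deltas": [
    [0.6,0,-30,-50,0,0,0],
    [0.6,0,-60,-105,0,0,0],
    [0.6,0,-90,-160,0,0,0],
    [0.6,0,-100,-220,0,0,0],
    [0.6,0,-110,-280,0,0,0]
  ]
}}

```text
time_s: 9.2
eef_pos: [487.6, 20.0, 198.3]
ee_rot: [0.486, 0.514, 0.486, -0.514]
force: [1.7, -0.1, -0.4]
grip_width: 0.198
```

Run:
```python
from h import *
go((446,145,203),(446,145,103),yaw=18)
im=viewer.capture("top");cv2.imwrite("pics/t2.png",im[:,:,::-1])
for o in offs("top",im):
    if 210<o[1][0]<400 and 165<o[1][1]<290: print(*o)
```

```text
t 9.2 p [487.6  20.  198.3] toolaxes [[0.0, 0.0, -1.0], [1.0, -0.06, 0.0], [-0.06, -1.0, -0.0]] F [ 1.7 -0.1 -0.4] 0.2
(446, 145, 203) -> [  -4.7  -48.5 -122.4]
(446, 145, 103) -> [  95.3  -48.6 -122.4]
turn 18 [-21.2  -0.   -0. ]
turn 198 [ 1.588e+02 -1.000e-01  0.000e+00]
185.5 [351. 260.] [ 425. -276.] [65. 51.] 19
121.5 [374. 253.] [ 454. -358.] [30. 58.] 46
84.0 [357. 230.] [ 535. -296.] [43. 31.] 64
106.5 [379. 216.] [ 586. -376.] [53. 30.] 8
186.0 [355. 211.] [ 602. -287.] [40. 87.] 78
407.0 [294. 182.] [701. -70.] [102.  60.] 83
87328.0 [310. 248.] [ 469. -167.] [1177. 1763.] 1
```

{"api": "carry_out", "payload": {
  "deltas": [
    [0.6,-5,-16,-40,-5,0,0],
    [0.6,-5,-32,-80,-11,0,0],
    [0.6,-5,-48,-119,-17,0,0],
    [0.6,20,-49,-119,-22,0,0],
    [0.6,50,-49,-119,-22,0,0]
  ]
}}

```text
time_s: 9.88
eef_pos: [445.9, 140.3, 147.8]
ee_rot: [0.576, 0.411, 0.575, -0.411]
force: [1.2, -0.5, -0.4]
grip_width: 0.198
```

Run:
```python
from h import *
go((444,146,103),(460,100,103),yaw=20)
```

```text
t 9.88 p [445.9 140.3 147.8] toolaxes [[0.0, 0.0, -1.0], [0.95, 0.32, 0.0], [0.32, -0.95, 0.0]] F [ 1.2 -0.5 -0.4] 0.2
(444, 146, 103) -> [44.8 -0.  -6. ]
(460, 100, 103) -> [44.8  0.2 42.7]
turn 20 [-1.1  0.  -0.1]
turn 200 [ 1.789e+02 -1.000e-01 -0.000e+00]
```

{"api": "carry_out", "payload": {
  "deltas": [
    [0.6,25,0,0,0,0,0],
    [0.6,41,0,0,0,0,0],
    [0.6,43,0,8,0,0,0],
    [0.6,43,0,18,0,0,0],
    [0.6,43,0,30,2,0,0]
  ]
}}

```text
time_s: 10.5
eef_pos: [456.4, 110.2, 105.7]
ee_rot: [0.568, 0.423, 0.567, -0.422]
force: [0.6, 0.4, -0.1]
grip_width: 0.201
```

{"api": "carry_out", "payload": {
  "deltas": [
    [0.6,0,-1,14,3,0,0],
    [0.6,0,-3,28,6,0,0],
    [0.6,0,-6,42,10,0,0],
    [0.6,0,-10,58,14,0,0],
    [0.6,0,-15,74,18,0,0]
  ]
}}

```text
time_s: 11.12
eef_pos: [462.8, 34.5, 105.0]
ee_rot: [-0.493, -0.507, -0.493, 0.507]
force: [0.3, 0.4, 0.6]
grip_width: 0.193
```

Run:
```python
from h import *
go((445,-60,103),(440,-120,103),(440,-305,103),yaw=-4)
im=viewer.capture("wrist");cv2.imwrite("pics/w7.png",im[:,:,::-1])
```

```text
t 11.12 p [462.8  34.5 105. ] toolaxes [[0.0, -0.0, -1.0], [1.0, -0.03, 0.0], [-0.03, -1.0, 0.0]] F [0.3 0.4 0.6] 0.19
(445, -60, 103) -> [  2.  -15.3  95. ]
(440, -120, 103) -> [  2.  -18.7 155.1]
(440, -305, 103) -> [  2.  -13.9 340. ]
turn -4 [ 2.5  0.  -0. ]
turn 176 [-177.5    0.     0. ]
```

View pics/w7.png

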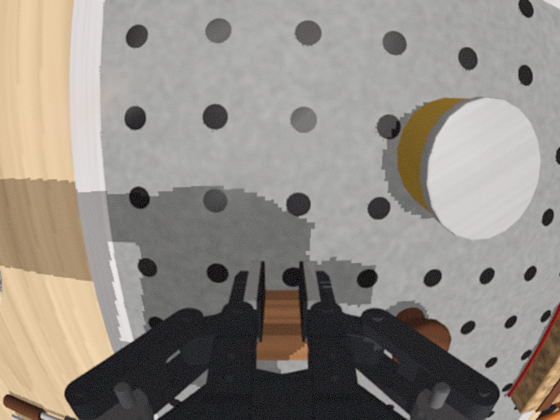

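B is flush and centred ahead of the fingers at about (282,325). I'll steer slightly to −x, away from the wax pot.

{"api": "carry_out", "payload": {
  "deltas": [
    [0.6,1,-2,18,2,0,0],
    [0.6,1,-4,36,4,0,0],
    [0.6,1,-7,55,6,0,0],
    [0.6,1,-11,74,6,0,0],
    [0.6,1,-15,93,6,0,0]
  ]
}}

```text
time_s: 11.8
eef_pos: [445.5, -57.7, 104.0]
ee_rot: [0.467, 0.531, 0.467, -0.531]
force: [1.6, -0.2, -0.2]
grip_width: 0.201
```

Run:
```python
from h import *
go((442,-160,103),(441,-305,103),yaw=-4)
```

```text
t 11.8 p [445.5 -57.7 104. ] toolaxes [[-0.0, 0.0, -1.0], [0.99, -0.13, -0.0], [-0.13, -0.99, -0.0]] F [ 1.6 -0.2 -0.2] 0.2
(442, -160, 103) -> [  1.    9.5 101.9]
(441, -305, 103) -> [  1.   26.8 245.9]
turn -4 [-3.3 -0.   0. ]
turn 176 [176.7   0.    0. ]
```

{"api": "carry_out", "payload": {
  "deltas": [
    [0.6,0,2,20,-1,0,0],
    [0.6,0,4,40,-2,0,0],
    [0.6,0,6,60,-3,0,0],
    [0.6,0,8,80,-4,0,0],
    [0.6,0,10,100,-5,0,0]
  ]
}}

```text
time_s: 12.42
eef_pos: [442.9, -158.2, 103.9]
ee_rot: [0.49, 0.51, 0.49, -0.51]
force: [0.1, 0.7, -0.1]
grip_width: 0.204
```

{"api": "carry_out", "payload": {
  "deltas": [
    [0.6,0,2,22,0,0,0],
    [0.6,0,4,44,0,0,0],
    [0.6,0,6,66,0,0,0],
    [0.6,0,7,88,0,0,0],
    [0.6,0,8,110,0,0,0]
  ]
}}

```text
time_s: 13.05
eef_pos: [446.8, -269.1, 103.9]
ee_rot: [0.49, 0.51, 0.49, -0.51]
force: [-0.8, -0.2, -0.4]
grip_width: 0.198
```

{"api": "carry_out", "payload": {
  "deltas": [
    [0.6,0,1,20,0,0,0],
    [0.6,0,1,35,0,0,0],
    [0.6,0,1,35,0,0,0],
    [0.6,-50,1,35,0,0,0],
    [0.6,-105,10,0,0,0,0]
  ]
}}

```text
time_s: 13.68
eef_pos: [455.8, -269.7, 207.1]
ee_rot: [-0.489, -0.51, -0.49, 0.51]
force: [0.7, -0.0, -0.5]
grip_width: 0.199
```

{"api": "carry_out", "payload": {
  "deltas": [
    [0.6,-15,-10,-50,0,0,0],
    [0.6,-30,-20,-105,0,0,0],
    [0.6,-40,-40,-160,0,0,0],
    [0.6,-50,-60,-210,0,0,0],
    [0.6,-50,-80,-260,0,0,0]
  ]
}}

```text
time_s: 14.3
eef_pos: [385.5, -4.8, 256.8]
ee_rot: [0.491, 0.51, 0.49, -0.509]
force: [1.3, -0.1, 0.2]
grip_width: 0.199
```

{"api": "carry_out", "payload": {
  "deltas": [
    [0.6,0,-10,-50,0,0,0],
    [0.6,0,-20,-100,0,0,0],
    [0.6,0,-30,-150,0,0,0],
    [0.6,0,-40,-200,0,0,0],
    [0.6,0,-40,-200,0,0,0]
  ]
}}

```text
time_s: 14.92
eef_pos: [352.8, 197.2, 256.1]
ee_rot: [-0.491, -0.508, -0.492, 0.508]
force: [-0.1, -0.3, -0.0]
grip_width: 0.203
```

Run:
```python
from h import *
go()
a=viewer.capture("top");b=viewer.capture("scene")
for o in offs("top",a):
    if 210<o[1][0]<400 and 165<o[1][1]<290: print(*o)
A=cv2.resize(a[155:295,155:405],(800,448));B=cv2.resize(b[90:290,140:420],(800,571))
cv2.imwrite("pics/f_top.png",A[:,:,::-1]);cv2.imwrite("pics/f_sc.png",B[:,:,::-1])
```

```text
t 14.93 p [352.8 197.2 256.1] toolaxes [[-0.0, 0.0, -1.0], [1.0, -0.03, -0.0], [-0.03, -1.0, -0.0]] F [-0.1 -0.3 -0. ] 0.2
218.5 [350. 259.] [ 429. -272.] [75. 52.] 19
120.0 [374. 252.] [ 455. -357.] [27. 58.] 46
84.0 [357. 230.] [ 534. -296.] [43. 29.] 64
107.5 [379. 216.] [ 586. -377.] [50. 32.] 1
187.0 [355. 211.] [ 603. -287.] [40. 88.] 78
403.0 [294. 182.] [701. -70.] [102.  60.] 83
```

View pics/f_top.png

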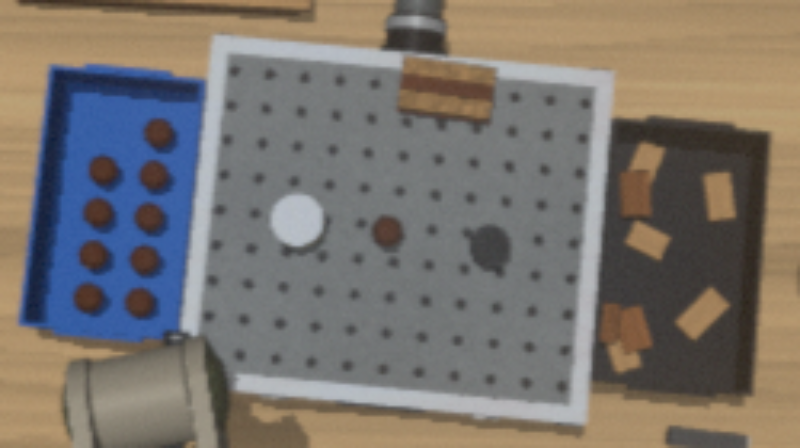

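View pics/f_sc.png

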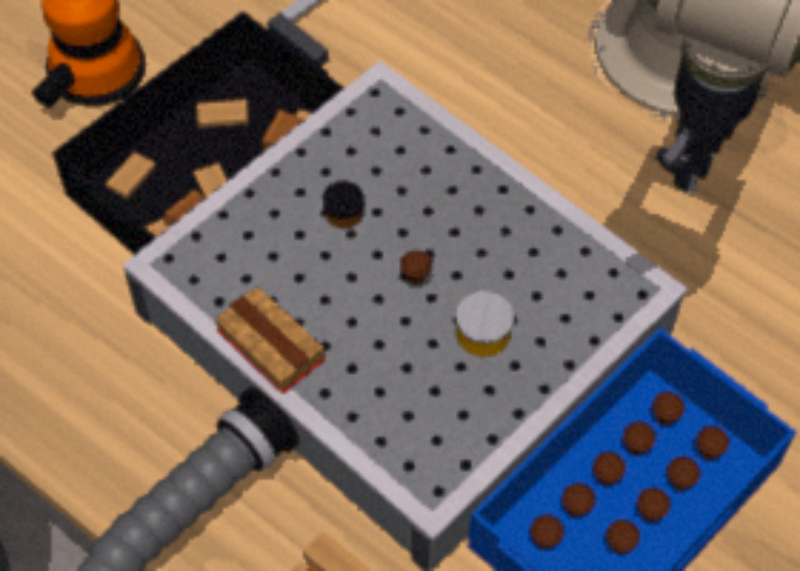

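The table is clear of offcuts, the blue crate has only knobs, and the tin, pot, knob and sanding block have not moved. Three brown offcuts are in the box in the top crop, at (636,195), (632,327) and (608,322). The last one is close to the near wall, so I'll triangulate its height in case it is hung on the rim.

{"api": "carry_out", "payload": {
  "deltas": [
    [0.6,0,10,50,0,0,0],
    [0.6,0,20,100,0,0,0],
    [0.6,0,30,150,0,0,0],
    [0.6,0,45,200,0,0,0],
    [0.6,0,60,250,0,0,0]
  ]
}}

```text
time_s: 15.65
eef_pos: [404.1, -60.5, 256.4]
ee_rot: [0.49, 0.51, 0.489, -0.51]
force: [1.1, -0.4, 0.1]
grip_width: 0.198
```

{"api": "carry_out", "payload": {
  "deltas": [
    [0.6,0,10,50,0,0,0],
    [0.6,0,20,100,0,0,0],
    [0.6,0,30,150,0,0,0],
    [0.6,0,40,180,0,0,0],
    [0.6,0,40,180,0,0,0]
  ]
}}

```text
time_s: 16.27
eef_pos: [436.5, -241.5, 255.6]
ee_rot: [-0.489, -0.511, -0.489, 0.511]
force: [-0.3, 0.6, -0.3]
grip_width: 0.202
```

```bash
cat >> h.py <<'E'
def wray(s,uv,z):
    c=viewer.calibration("wrist"); T=c['T_tool_cam']; d=(np.atleast_2d(uv)-[c['cx'],c['cy']])/c['fx']
    th=np.linalg.norm(d,axis=1,keepdims=True); v=np.c_[d/th*np.sin(th),np.cos(th)]
    r=rot(s['ee_rot']); v=r.apply(v@T[:3,:3].T); o=s['eef_pos']+r.apply(T[:3,3])
    return (o+v*((z-o[2])/v[:,2])[:,None])[:,:2]
E
python3 - <<'E'
from h import *
s=ctrl.sense();w=viewer.capture("wrist");go()
cv2.imwrite("pics/w8.png",w[:,:,::-1])
h=cv2.cvtColor(w,cv2.COLOR_RGB2HSV)
def blobs(im,f,lim):
    h=cv2.cvtColor(im,cv2.COLOR_RGB2HSV); m=cv2.inRange(h,(3,140,40),(15,255,190))
    n,l,st,ce=cv2.connectedComponentsWithStats(m)
    for i in range(1,n):
        if st[i,4]<lim: continue
        p=ce[i]
        a=[f(p,z)[0].round().tolist() for z in (10,50,90)]
        if -460<a[1][1]<-215 and 350<a[1][0]<700: print(st[i].tolist(),a)
print("wrist");blobs(w,lambda p,z:wray(s,p,z),60)
t=cv2.imread("pics/t2.png")
E
```

```text
t 16.32 p [ 436.5 -240.1  255.8] toolaxes [[-0.0, 0.0, -1.0], [1.0, -0.04, -0.0], [-0.04, -1.0, -0.0]] F [-0.2  0.2  0.9] 0.2
wrist
```

Run:
```python
from h import *
s=ctrl.sense(); w=cv2.imread("pics/w8.png")[:,:,::-1].copy()
H=cv2.cvtColor(w,cv2.COLOR_RGB2HSV)
m=cv2.inRange(H,(3,60,25),(20,255,255))
k,_=cv2.findContours(m,cv2.RETR_EXTERNAL,cv2.CHAIN_APPROX_NONE)
for c in k:
    if cv2.contourArea(c)<60: continue
    p=c[:,0].mean(0); mk=np.zeros_like(m);cv2.drawContours(mk,[c],-1,255,-1)
    a=[wray(s,p,z)[0].round().tolist() for z in (10,90)]
    q=wray(s,c[:,0].astype(float),15).astype(np.float32);r=cv2.minAreaRect(q)
    if -480<a[0][1]<-150: print(cv2.boundingRect(c),"hsv",np.round(cv2.mean(H,mk)[:3]),"z10,z90",a,"rect@15",np.round(r[0]),np.round(r[1]))
t=viewer.capture("top");Ht=cv2.cvtColor(t,cv2.COLOR_RGB2HSV)
print("top hue/sat/val rows 250-266");
for v in range(248,266,2): print(v,[tuple(int(x) for x in Ht[v,u]) for u in range(341,358,2)])
```

```text
(314, 261, 13, 13) hsv [ 15.  92. 134.] z10,z90 [[483.0, -375.0], [475.0, -330.0]] rect@15 [ 482. -373.] [11. 24.]
(378, 259, 41, 30) hsv [ 16.  94. 184.] z10,z90 [[600.0, -393.0], [567.0, -344.0]] rect@15 [ 598. -390.] [61. 40.]
(278, 245, 35, 35) hsv [ 16.  94. 180.] z10,z90 [[451.0, -364.0], [449.0, -321.0]] rect@15 [ 452. -362.] [36. 41.]
(348, 200, 38, 42) hsv [ 16.  93. 192.] z10,z90 [[546.0, -309.0], [524.0, -277.0]] rect@15 [ 545. -308.] [49. 37.]
(388, 197, 62, 36) hsv [ 14. 119. 175.] z10,z90 [[616.0, -301.0], [580.0, -271.0]] rect@15 [ 618. -300.] [46. 95.]
(243, 192, 68, 42) hsv [ 14. 121. 150.] z10,z90 [[433.0, -288.0], [435.0, -261.0]] rect@15 [ 429. -292.] [54. 83.]
(412, 0, 148, 420) hsv [ 17.  85. 201.] z10,z90 [[806.0, -318.0], [731.0, -285.0]] rect@15 [ 806. -471.] [340. 967.]
(0, 0, 238, 420) hsv [ 19.  78. 198.] z10,z90 [[177.0, -295.0], [232.0, -267.0]] rect@15 [  50. -499.] [1100.  456.]
top hue/sat/val rows 250-266
248 [(20, 41, 148), (23, 41, 132), (22, 37, 123), (21, 40, 134), (20, 40, 139), (21, 36, 141), (20, 36, 147), (20, 36, 154), (19, 40, 152)]
250 [(2
[... 387 characters left out ...]
6, 136), (21, 36, 141)]
256 [(15, 23, 87), (21, 35, 96), (22, 36, 105), (18, 40, 115), (18, 38, 120), (22, 39, 124), (21, 39, 132), (24, 38, 133), (20, 39, 138)]
258 [(10, 12, 66), (19, 37, 75), (25, 35, 95), (20, 42, 108), (23, 41, 113), (23, 39, 119), (20, 43, 126), (22, 38, 127), (21, 36, 133)]
260 [(20, 30, 51), (19, 36, 56), (16, 36, 79), (25, 36, 93), (23, 39, 105), (23, 38, 114), (18, 42, 122), (20, 43, 125), (21, 38, 129)]
262 [(13, 35, 51), (20, 31, 50), (18, 39, 66), (23, 37, 82), (21, 46, 94), (24, 36, 105), (20, 35, 109), (18, 39, 119), (18, 41, 125)]
264 [(8, 19, 53), (0, 20, 50), (9, 36, 50), (21, 28, 64), (21, 31, 82), (21, 38, 93), (23, 39, 105), (18, 38, 114), (21, 42, 121)]
```

Run:
```python
from h import *
s=ctrl.sense(); w=cv2.imread("pics/w8.png")[:,:,::-1].copy()
def seg(im,lo,f,box,amin):
    H=cv2.cvtColor(im,cv2.COLOR_RGB2HSV); m=cv2.inRange(H,(3,lo,25),(14,255,255))
    x,y,ww,hh=box; mm=np.zeros_like(m); mm[y:y+hh,x:x+ww]=m[y:y+hh,x:x+ww]
    k,_=cv2.findContours(mm,cv2.RETR_EXTERNAL,cv2.CHAIN_APPROX_NONE)
    for c in k:
        if cv2.contourArea(c)<amin: continue
        b=cv2.boundingRect(c); e=c[:,0][c[:,0,1].argmin()].astype(float)
        print(b,cv2.contourArea(c),"centre z15/50/90",[f(c[:,0].mean(0),z)[0].round().tolist() for z in(15,50,90)])
        for z in (10,85): 
            q=f(c[:,0].astype(float),z); print("  z",z,"x",q[:,0].min().round(),q[:,0].max().round(),"y",q[:,1].min().round(),q[:,1].max().round())
print("wrist");seg(w,125,lambda p,z:wray(s,p,z),(235,185,230,55),40)
A=cv2.imread("pics/f_top.png")[:,:,::-1].copy()
def ft(p,z): p=np.atleast_2d(p); return ray("top",np.c_[155+(p[:,0]+.5)/3.2-.5,155+(p[:,1]+.5)/3.2-.5],z)
print("top");seg(A,115,ft,(590,130,80,260),60)
```

```text
wrist
(388, 198, 43, 28) 1009.5 centre z15/50/90 [[603.0, -295.0], [588.0, -282.0], [571.0, -268.0]]
  z 10 x 575.0 637.0 y -317.0 -278.0
  z 85 x 549.0 599.0 y -286.0 -254.0
(262, 193, 48, 40) 1298.5 centre z15/50/90 [[442.0, -287.0], [442.0, -275.0], [442.0, -261.0]]
  z 10 x 411.0 471.0 y -319.0 -266.0
  z 85 x 417.0 465.0 y -287.0 -245.0
top
(602, 305, 49, 49) 1561.0 centre z15/50/90 [[440.0, -285.0], [439.0, -280.0], [437.0, -275.0]]
  z 10 x 411.0 466.0 y -315.0 -259.0
  z 85 x 409.0 463.0 y -304.0 -250.0
(622, 170, 28, 45) 1068.5 centre z15/50/90 [[599.0, -297.0], [595.0, -292.0], [590.0, -286.0]]
  z 10 x 574.0 627.0 y -313.0 -281.0
  z 85 x 566.0 617.0 y -302.0 -271.0
```

The two views agree at the box floor: at z = 15 mm the A+B pair is at (442,−287) and (440,−285), and C at (603,−295) and (599,−297). At rim height they disagree by 14–26 mm. So all three lie at the bottom of the box.

```bash
python3 -c "
from rig import order; print(order.finish_job())"
```

```text
the job is handed in; nothing more can be done
None
```

All three moulding offcuts are in the black scrap box at the right (−y) end, and I handed the job in at about 16.4 s of the 67 s allowed. I swept each one along the table with the part-open fingers; none was gripped or lifted. One had a corner between the fingertips as it was pushed, with the fingers kept still.

- **Table and crate:** the last top and scene views show no offcuts left on the table. The filler tin, wax pot, knob and sanding block are where they were, and the blue crate holds only knobs.
- **Scrap box:** two of the offcuts lie against each other near the box wall. Comparing the wrist and top views puts all three at floor height (positions agree within about 4 mm) rather than hung on the rim.
- **Forces:** wrist force readings stayed around 6 N or less throughout.
- **Failed check:** my first colour mask on the final wrist picture found nothing. A looser one on the same picture worked.

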